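# Tidy the stationery into the desk caddy and hold the caddy up

## Task

Sort the loose stationery into the wooden desk caddy: lay both markers flat in its long undivided tray and the roll of tape in its empty short compartment, next to the one that already holds the stapler. Then take the caddy by its handle and lift it about 10 cm clear of the desk so that the desk under it can be wiped, level and steady with everything still in place, never tipping it; finish while holding it there. Leave the keyboard, mouse, bottle and potted plant where they are.

Things in the scene. Friction and masses are not known exactly. Their poses are not given: they have to be found in the camera images.
- caddy: Plywood desk caddy, loose on the desk at any yaw, about 0.5 kg. Outside 250 (x) x 230 (y) x 45 mm high, walls and floor 5 mm. Origin: centre of its underside, z up. A centre board 14 mm thick along x at y = 0, 50 mm high, rises in the middle to a handle. +y side: one long tray. -y side: a cross wall at x = 0 (5 mm thick, 40 mm high) makes two short compartments, +x empty, -x with the stapler.
- caddy_grip (a point): Middle of the caddy's handle, 97 mm above its underside. The handle is a flat strip along the caddy's x axis, 14 mm thick (y), 154 mm long, from 84 to 110 mm above the underside; under it is a hand slot 102 mm long, 50 to 84 mm above the underside. Axes as the caddy's.
- long_tray (a point): Centre of the inner floor of the caddy's long undivided tray, 5 mm above the caddy's underside at y = +58.5 mm; inside 240 (x) x 103 mm (y), 40 mm deep. For the markers.
- empty_bin (a point): Centre of the inner floor of the caddy's empty short compartment, 5 mm above its underside at x = +61, y = -58.5 mm; inside 117 (x) x 103 mm (y). For the tape.
- stapler: Black stapler, 98 x 32 x 47 mm, 0.11 kg, standing in the caddy's short compartment at -x; it stays there. Origin: centre of its underside.
- marker_a: Marker pen, 137 mm long, about 22 g, lying on the desk any way round: round black barrel 17 mm thick with a paper label, squarish grey cap 18 x 18 x 45 mm. Its x axis runs along it, cap at +x. Origin: the middle of its length, on its underside as it lies at the start (its axis is 9 mm above).
- marker_b: A second marker pen, the same as marker_a.
- tape: Roll of tan tape lying flat on the desk, outer diameter 48 mm, hole 26 mm, 19 mm tall, 30 g. Origin: centre of its underside, z along its axis.
- keyboard: Flat keyboard 115 x 280 x 13 mm, bystander. Origin: centre of its underside.
- mouse: Black computer mouse 108 x 56 x 26 mm, bystander. Origin: centre of its underside.
- bottle: Small glass bottle with black cap, diameter 42 mm, 95 mm tall, bystander. Origin: centre of its underside.
- pot: Small potted plant, white pot of diameter 76 mm, 106 mm tall in all, bystander. Origin: centre of its underside.
Things that resemble listed ones, but are neither listed nor needed, are in the scene too. What is shaped like the marker_a but blue is not meant.

How it is judged:
On the way, in this order (a step that is already met when the one before it is completed fails the run):
1. with the caddy still standing on the desk, both markers lie in the long tray, the tape in the empty short compartment, and they are let go (x of marker_a in the frame of caddy between -0.12 and 0.12 m and y of marker_a in the frame of caddy between 0.007 and 0.11 m and z of marker_a in the frame of caddy between 0 and 0.045 m and angle between marker_a's own x axis and vertical between 1.2 and 1.94 rad and x of marker_b in the frame of caddy between -0.12 and 0.12 m and y of marker_b in the frame of caddy between 0.007 and 0.11 m and z of marker_b in the frame of caddy between 0 and 0.045 m and angle between marker_b's own x axis and vertical between 1.2 and 1.94 rad and x of tape in the frame of caddy between 0.002 and 0.12 m and y of tape in the frame of caddy between -0.11 and -0.007 m and z of tape in the frame of caddy between 0 and 0.04 m and x of stapler in the frame of caddy between -0.12 and -0.002 m and y of stapler in the frame of caddy between -0.11 and -0.007 m and z of stapler in the frame of caddy between 0 and 0.04 m and contact force between the fingers and marker_a below 0.2 N and contact force between the fingers and marker_b below 0.2 N and contact force between the fingers and tape below 0.2 N and height (world z) of caddy below 0.01 m), for 0.2 s.
2. the caddy is held up by its handle, level and still, with everything in place (x of marker_a in the frame of caddy between -0.12 and 0.12 m and y of marker_a in the frame of caddy between 0.007 and 0.11 m and z of marker_a in the frame of caddy between 0 and 0.045 m and angle between marker_a's own x axis and vertical between 1.2 and 1.94 rad and x of marker_b in the frame of caddy between -0.12 and 0.12 m and y of marker_b in the frame of caddy between 0.007 and 0.11 m and z of marker_b in the frame of caddy between 0 and 0.045 m and angle between marker_b's own x axis and vertical between 1.2 and 1.94 rad and x of tape in the frame of caddy between 0.002 and 0.12 m and y of tape in the frame of caddy between -0.11 and -0.007 m and z of tape in the frame of caddy between 0 and 0.04 m and x of stapler in the frame of caddy between -0.12 and -0.002 m and y of stapler in the frame of caddy between -0.11 and -0.007 m and z of stapler in the frame of caddy between 0 and 0.04 m and height (world z) of caddy between 0.06 and 0.16 m and angle between caddy's own z axis and vertical below 0.1 rad and linear speed of caddy below 0.03 m/s and angular speed of caddy below 0.2 rad/s and contact force between the fingers and caddy above 3 N and distance between the grasp point and caddy_grip below 0.06 m and contact force between caddy and bottle below 0.1 N and contact force between caddy and pot below 0.1 N), for 0.5 s.
At the end, for the whole second after the job is handed in: The caddy is held by its handle (TCP within 60 mm of the handle's middle, over 3 N), underside 60 to 160 mm above the desk, within 0.1 rad of level, under 0.03 m/s and 0.2 rad/s, clear of bottle and plant; markers flat in the long tray, tape and stapler each in its own short compartment (all of step 2); the arm keeps its last pose, push and grip.
It fails at once if the keyboard was moved by more than 30 mm (distance of keyboard from where it was at the start of the episode above 0.03 m).
It fails at once if the mouse was moved by more than 30 mm (distance of mouse from where it was at the start of the episode above 0.03 m).
It fails at once if the bottle was moved by more than 30 mm (distance of bottle from where it was at the start of the episode above 0.03 m).
It fails at once if the potted plant was moved by more than 30 mm (distance of pot from where it was at the start of the episode above 0.03 m).
It fails at once if the caddy was tipped by more than 0.4 rad (23 degrees) (angle between caddy's own z axis and vertical above 0.4 rad).
It also fails if it takes over 70 s, if anything falls off the work surface, if the arm or the gripper's body presses on something with over 40 N, if the wrist force passes 120 N, or if a joint passes its speed limit or range.

## Robot

A 7-joint arm with a two-finger parallel gripper is mounted at the origin on the work surface. World frame = base frame: x ahead of the robot, y to its left, z up, the work surface at z = 0. Lengths are in m, angles in rad, forces in N, time in s.
With the tool pointing down it reaches from about 0.4 to 0.9 m from the base axis. Payload 5.5 kg.
Tool frame: the origin (TCP) lies between the finger pads, 19 mm behind the fingertips; this is the grasp point; z points along the fingers, y is the line along which they close (so a half turn about z gives the same grasp; the last joint's range is limited). The gripper opens to 92 mm and grips with 3 to 60 N. Pads are 19 mm wide; open, the fingers measure 130 mm over their backs; the gripper's body (75 mm by 190 mm) begins 47 mm behind the grasp point.
Start: joints at [1.448, 0.501, -0.427, 1.55, 0.221, 1.138, -0.21], TCP at [0.245, -0.602, 0.246] pointing down, gripper open.
Joint ranges: [-2.88, 2.88], [-0.31, 2.03], [-1.54, 1.56], [0.2, 2.42], [-1.41, 4.55], [0.19, 2.02], [-2.57, 2.57]. Speed limits (rad/s): [2.57, 2.57, 3.14, 3.14, 3.14, 3.14, 3.14].

## Interface

Orientations are given as a unit quaternion [x, y, z, w].
In Python, from cell import telemetry, eyes, close_job gives the robot as it stands.
- The arm moves only by the tool carry_out, never from a script. Its argument "steps" is a list of rows, each a list of 7 numbers: the finger opening in mm, from 0 to 91.8, then the shift along the world's x, y, z each as a share of 0.4 m, from -1 to 1, then the turn, a rotation vector about the world's x, y, z each as a share of pi rad, from -1 to 1. A call has exactly 10 rows; each row is the pose to reach, as a shift and turn from the pose commanded when the call began, turning the shorter way round; what a row does not reach only later rows make up. A row lasts 1/10 s, in which the tool goes at most 50 mm and 8.59 degrees, less where a joint would pass 70% of its speed; a pose out of reach is approached as far as the arm can. A call with a number of a shift or a turn outside -1 to 1 is refused whole. A call with a gripper value outside its range is refused whole. The fingers move at their own pace and stop on an object; "force" is the grip in N (left out, the last holds). Time passes only in rows, so rows that repeat a pose let the fingers close, or fill a call up. It gives the time, the measured TCP pose, the force, the opening and the grip force at its end, in the units of the state.
- telemetry.state(): the state, without advancing time (a new reading comes with each control period).
- eyes.capture(name): name is "side" or "top"; returns a dict with "frame" (480x640x3 uint8, blue, green, red), "camera_matrix" (3x3 intrinsics, pixels), "D" ([k1, k2, p1, p2, k3] as OpenCV has them; the pictures are not rectified), "xyz" and "attitude" of the camera in the world. Camera axes: x right, y down, z forward; pixel columns grow to the right and rows downward; lengths in m; the calibration is good to about 2 mm. A picture is of the moment at which its call begins. There is no depth.
- close_job(): hands the job in; it is judged then, once.
The state is a dict: "t": time; "joint_pos": joint angles; "qvel": joint speeds; "tau": joint torques, N m; "tcp_pos": TCP position; "tool_rot": TCP orientation; "force": force on the tool from outside, world axes, zero at the start; "ft_torque": the same for the moment, N m; "grip_width": finger opening in m; "grip_force": force on a finger pad.
Only numpy, scipy, OpenCV 4.12 (cv2) and the standard library are available. Lean on these libraries where they do the work, as an engineer would, in place of code of your own. Each camera call takes 0.05 s, during which the arm holds its last target. There are 200 camera calls.

## Working session

There is one attempt and no reset: what is moved stays moved. The work goes in short steps, Python scripts to look and compute and a tool call to move; the robot and the scene stay as the last step left them, time stands still between calls to the robot, and variables do not carry over. Pictures are saved under pics/ and viewed, at most 11 in all, crops included, and the job is handed in when it is done.

Besides the shell and the picture viewer there is one more tool, called after "Request:" as name(argument=value, ...) on one line, values as JSON. carry_out: Moves the arm, as the interface text tells. Its arguments: {"type":"object","properties":{"steps":{"type":"array"},"force":{"type":"number"}},"required":["steps"]}

```bash
mkdir -p pics
cat > h.py <<'E'
import numpy as np, cv2, pickle
from scipy.spatial.transform import Rotation as R
def snap(name, fn=None):
    from cell import eyes
    c=eyes.capture(name)
    if fn: cv2.imwrite('pics/'+fn+'.png',c['frame'])
    return c
def ext(c):
    a=np.array(c['attitude'],float)
    return (a if a.shape==(3,3) else R.from_quat(a).as_matrix()), np.array(c['xyz'],float)
def ground(c,px,z=0.):
    Rm,t=ext(c); px=np.array(px,float).reshape(-1,1,2)
    n=cv2.undistortPoints(px,np.array(c['camera_matrix']),np.array(c['D'])).reshape(-1,2)
    d=np.c_[n,np.ones(len(n))]@Rm.T
    return t+d*((z-t[2])/d[:,2])[:,None]
def proj(c,P):
    Rm,t=ext(c); P=np.array(P,float).reshape(-1,3)
    Rc=Rm.T
    return cv2.projectPoints(P,cv2.Rodrigues(Rc)[0],-Rc@t,np.array(c['camera_matrix']),np.array(c['D']))[0].reshape(-1,2)
E
python3 - <<'E'
from h import *
from cell import telemetry
for n in('top','side'):
    c=snap(n,n+'0'); print(n,c['xyz'],c['attitude'],np.array(c['camera_matrix']).tolist(),c['D'])
    pickle.dump(c,open(n+'0.pkl','wb'))
print(telemetry.state())
E
```

```text
top [0.28027474 0.05839969 1.47826755] [-0.69341991  0.71400301 -0.06562574  0.07114631] [[461.80609611495095, 0.0, 324.3410458053783], [0.0, 461.80609611495095, 239.80634943294888], [0.0, 0.0, 1.0]] [-0.11749044  0.          0.          0.          0.        ]
side [ 0.40065208 -0.86392085  0.81681089] [ 0.8948538  -0.07347446  0.02496326 -0.4395623 ] [[461.4782778909061, 0.0, 323.98135660435383], [0.0, 461.4782778909061, 237.11747295067775], [0.0, 0.0, 1.0]] [-0.11161936  0.          0.          0.          0.        ]
{'t': 0.1, 'joint_pos': array([ 1.44818544,  0.50179885, -0.42679913,  1.55134695,  0.22081152,
        1.13833135, -0.21033865]), 'qvel': array([ 5.74980635e-04, -1.71089196e-03,  8.84994656e-04, -1.22643436e-03,
       -5.01741881e-04, -9.35074778e-06,  3.57966572e-04]), 'tau': array([-1.19633114e-02, -5.67864418e+01, -5.83893299e+00, -2.79910111e+01,
       -6.89294119e-02,  2.40227493e-02,  3.01629416e-05]), 'tcp_pos': array([ 0.24432441, -0.60166964,  0.24455263]), 'tool_rot': array([ 9.81450245e-01,  1.91714846e-01, -1.49657800e-04, -9.01544266e-04]), 'force': array([-0.00933189, -0.7570819 ,  0.32662112]), 'ft_torque': array([0.06964087, 0.04157544, 0.06395522]), 'grip_force': 0.0, 'grip_width': 0.09179397395389678}
```

View pics/top0.png

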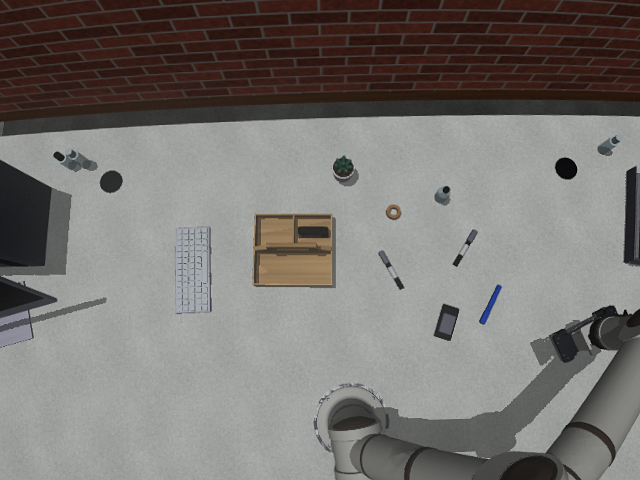

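View pics/side0.png

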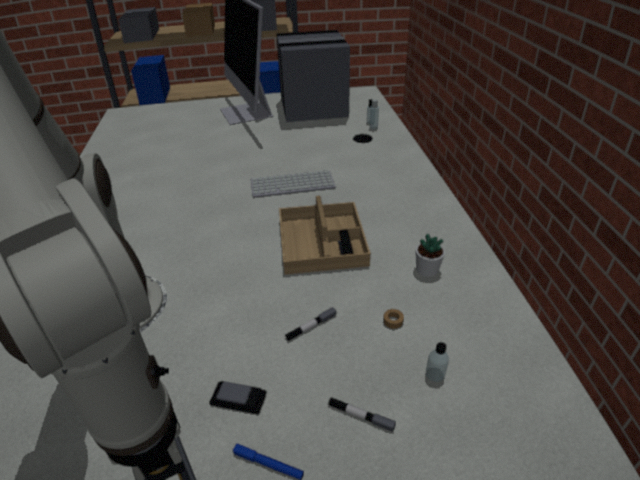

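The top view shows the caddy at about (294,250) with the stapler at the upper right (caddy +x points image-left). The markers are at (391,269) and (465,247), the tape at (393,212), the bottle at (443,195), the plant at (344,168) and the mouse at (447,322). The blue pen at (490,304) is a decoy. Next I'll measure.

```bash
cat > meas.py <<'E'
from h import *
def blob(c,roi,maskf):
    x0,y0,x1,y1=roi; f=c['frame'][y0:y1,x0:x1]; m=maskf(f).astype(np.uint8)
    n,l,s,ce=cv2.connectedComponentsWithStats(m,connectivity=8)
    i=1+np.argmax(s[1:,4]); ys,xs=np.where(l==i)
    return np.c_[xs+x0,ys+y0].astype(float)
def hsv(f): return cv2.cvtColor(f,cv2.COLOR_BGR2HSV).astype(int)
E
python3 - <<'E'
from meas import *
t=pickle.load(open('top0.pkl','rb')); s=pickle.load(open('side0.pkl','rb'))
wood=lambda f:(hsv(f)[...,1]>70)&(hsv(f)[...,2]>60)
def rep(n,P,z,c):
    W=ground(c,P,z)[:,:2]; r=cv2.minAreaRect(W.astype(np.float32)*1000)
    print(n,len(P),'mean',W.mean(0).round(4),'rect',np.round(r[0],1),np.round(r[1],1),round(r[2],1))
for n,c,roi in(('tape top',t,(375,195,412,230)),('tape side',s,(375,300,412,335))): rep(n,blob(c,roi,wood),.0095 if 'side' in n else .019,c)
rep('caddy top',blob(t,(235,195,350,300),wood),.045,t)
P=blob(t,(235,195,350,300),wood)
q=cv2.approxPolyDP(cv2.convexHull(P.astype(np.float32)),6,True).reshape(-1,2); print(q.tolist(), ground(t,q,.045).round(4).tolist())
for n,c,roi in(('mA top',t,(370,240,412,298)),('mB top',t,(445,222,485,272)),('mA side',s,(275,300,345,345)),('mB side',s,(320,390,402,436))):
    f=c['frame'][roi[1]:roi[3],roi[0]:roi[2]].astype(int); g=f.mean(2); bg=np.median(g)
    print(n,'bg',bg)
    for th in(.55,.75):
        rep(n,blob(c,roi,lambda f:f.mean(2)<th*bg),.009,c)
crops=[cv2.resize(c['frame'][b:b+60,a:a+80],(400,300),interpolation=cv2.INTER_CUBIC) for c,a,b in((t,352,240),(t,425,217),(s,272,293),(s,320,383))]
cv2.imwrite('pics/crops.png',np.vstack([np.hstack(crops[:2]),np.hstack(crops[2:])]))
E
```

```text
tape top 117 mean [ 0.6542 -0.1611] rect [ 654.2 -161. ] [44.  45.6] 43.1
tape side 175 mean [ 0.6574 -0.1608] rect [ 657.1 -159.8] [47.6 42.2] 73.8
caddy top 5068 mean [0.5289 0.1698] rect [535.  168.5] [246.1 228.2] 88.2
[[330.0, 285.0], [254.0, 285.0], [255.0, 214.0], [331.0, 214.0]] [[0.4181, 0.0521, 0.045], [0.4246, 0.2891, 0.045], [0.6528, 0.286, 0.045], [0.645, 0.042, 0.045]]
mA top bg 161.33333333333334
mA top 63 mean [ 0.4217 -0.167 ] rect [ 422.  -166.8] [40.  15.6] 26.9
mA top 111 mean [ 0.5009 -0.1259] rect [ 499.2 -127. ] [64.6 19.6] 28.0
mB top bg 161.66666666666666
mB top 78 mean [ 0.5619 -0.4139] rect [ 562.2 -414. ] [19.5 54.5] 54.9
mB top 109 mean [ 0.5616 -0.4133] rect [ 556.3 -409.1] [20.7 75.2] 54.9
mA side bg 120.66666666666667
mA side 144 mean [ 0.4227 -0.1721] rect [ 423.  -171.6] [45.5 22.4] 27.9
mA side 449 mean [ 0.4661 -0.1507] rect [ 465.3 -150.8] [143.3  29.8] 29.0
mB side bg 118.0
mB side 221 mean [ 0.5565 -0.4182] rect [ 559.7 -418. ] [21.9 58.7] 52.8
mB side 705 mean [ 0.5338 -0.4004] rect [ 528.7 -395.3] [ 29.1 139.7] 54.8
```

View pics/crops.png

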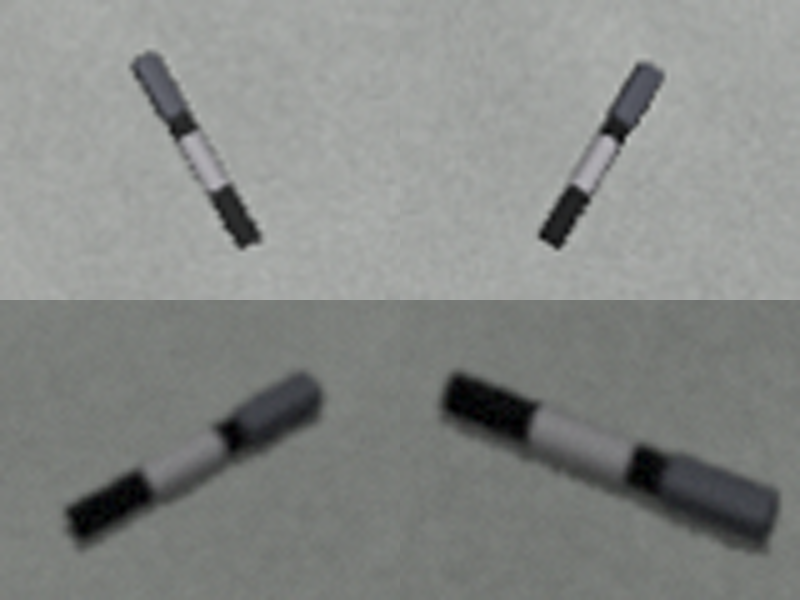

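The crops show the two markers with grey caps at the upper end in the top view. Marker ends: A is (381.2,250.2) cap to (401.6,288) tail, B is (474.8,229.2) cap to (454.8,265.2) tail.

Run:
```python
from meas import *
t=pickle.load(open('top0.pkl','rb')); s=pickle.load(open('side0.pkl','rb'))
def ends(n,c,a,b,z=.009):
    W=ground(c,[a,b],z)[:,:2]; d=W[0]-W[1]; print(n,'mid',W.mean(0).round(4),'len',np.hypot(*d).round(4),'ang',np.degrees(np.arctan2(d[1],d[0])).round(1))
o=lambda x,y,a,b:((x+.5)/5-.5+a,(y+.5)/5-.5+b)
ends('A top',t,(381.2,250.2),(401.6,288)); ends('A side',s,o(312,388,272,293),o(78,527,272,293))
ends('B top',t,(474.8,229.2),(454.8,265.2)); ends('B side',s,o(768,517,320-80,383-60) if 0 else o(368,217,320,383),o(50,92,320,383))
ends('pot,bottle roughly z=.06',t,(344,168),(443,195),.06)
# side caddy: wood mask hull corners
wood=lambda f:(hsv(f)[...,1]>70)&(hsv(f)[...,2]>40)
P=blob(s,(265,190,385,285),wood)
q=cv2.approxPolyDP(cv2.convexHull(P.astype(np.float32)),4,True).reshape(-1,2)
print(np.c_[q,ground(s,q,.045)[:,:2].round(4),ground(s,q,.0)[:,:2].round(4),ground(s,q,.11)[:,:2].round(4)])
# predicted points for the caddy pose guess
C=np.array([.535,.1685]); a=np.radians(88.2); Rm=np.array([[np.cos(a),-np.sin(a)],[np.sin(a),np.cos(a)]])
L=np.array([[x,y,z] for z,pts in((.045,[(125,115),(125,-115),(-125,115),(-125,-115)]),(.11,[(77,7),(-77,7),(77,-7),(-77,-7)])) for x,y in pts for z in[z]],float); L[:,:2]/=1000
W=np.c_[L[:,:2]@Rm.T+C,L[:,2]]
pts={}
for n,c,x,y in(('top',t,240,200),('side',s,270,185)):
    p=proj(c,W); print(n,p.round(1).tolist())
    im=cv2.resize(c['frame'][y:y+100,x:x+110],None,fx=5.4 if 0 else 3.6,fy=3.6,interpolation=cv2.INTER_CUBIC)
    for u in p: cv2.circle(im,tuple(((u-[x,y]+.5)*3.6-.5).round().astype(int).tolist()),2,(0,0,255),-1)
    pts[n]=im
cv2.imwrite('pics/cad.png',np.hstack([pts['top'],pts['side']]))
```

```text
A top mid [ 0.4669 -0.1463] len 0.1374 ang 25.4
A side mid [ 0.4438 -0.3103] len 0.1153 ang 26.2
B top mid [ 0.5308 -0.3913] len 0.1398 ang -33.3
B side mid [ 0.5293 -0.3936] len 0.1327 ang -34.2
pot,bottle roughly z=.06 mid [ 0.7436 -0.1621] len 0.3302 ang 72.4
[[ 3.680e+02  2.650e+02  6.303e-01 -1.070e-02  6.437e-01  3.910e-02
   6.110e-01 -8.250e-02]
 [ 2.850e+02  2.730e+02  4.204e-01 -3.800e-03  4.215e-01  4.630e-02
   4.187e-01 -7.630e-02]
 [ 2.800e+02  2.090e+02  4.304e-01  2.816e-01  4.321e-01  3.484e-01
   4.279e-01  1.852e-01]
 [ 3.180e+02  1.960e+02  5.520e-01  3.314e-01  5.609e-01  4.011e-01
   5.393e-01  2.307e-01]
 [ 3.530e+02  2.030e+02  6.503e-01  2.734e-01  6.649e-01  3.397e-01
   6.293e-01  1.776e-01]
 [ 3.690e+02  2.520e+02  6.446e-01  3.910e-02  6.588e-01  9.180e-02
   6.241e-01 -3.690e-02]]
top [[251.5, 285.3], [253.8, 213.7], [331.6, 285.6], [331.6, 213.7], [264.8, 247.6], [315.8, 247.6], [264.9, 243.0], [315.8, 243.1]]
side [[277.5, 206.4], [353.0, 200.0], [281.6, 260.1], [369.5, 251.7], [314.2, 193.5], [320.5, 225.1], [319.1, 193.1], [325.8, 224.6]]
```

View pics/cad.png

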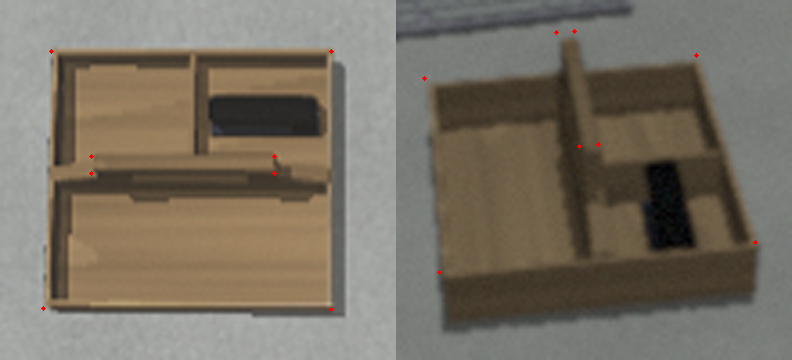

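The caddy overlay in the picture agrees to within about 5 mm. That gives a centre of about (0.536,0.166) and a yaw of about 88.3°. The handle's top edge runs from (91,157) to (275,170) in the left picture. I'll start with marker B at (0.530,-0.392), angle -34°.

Request:
carry_out(steps=[[60, 0.7125, 0.524, -0.3, 0, 0, -0.311], [60, 0.7125, 0.524, -0.3, 0, 0, -0.311], [60, 0.7125, 0.524, -0.3, 0, 0, -0.311], [60, 0.7125, 0.524, -0.3, 0, 0, -0.311], [60, 0.7125, 0.524, -0.3, 0, 0, -0.311], [60, 0.7125, 0.524, -0.3, 0, 0, -0.311], [60, 0.7125, 0.524, -0.3, 0, 0, -0.311], [60, 0.7125, 0.524, -0.3, 0, 0, -0.311], [60, 0.7125, 0.524, -0.3, 0, 0, -0.311], [60, 0.7125, 0.524, -0.3, 0, 0, -0.311]], force=12)

```text
t: 1.1
tcp_pos: [0.5294, -0.392, 0.1247]
tool_rot: [0.957, -0.291, -0.001, -0.0]
force: [-0.5, -0.5, 0.4]
grip_width: 0.0603
grip_force: 0.0
```

Request:
carry_out(steps=[[60, 0, 0, -0.1, 0, 0, 0], [60, 0, 0, -0.18, 0, 0, 0], [60, 0, 0, -0.22, 0, 0, 0], [60, 0, 0, -0.245, 0, 0, 0], [60, 0, 0, -0.257, 0, 0, 0], [60, 0, 0, -0.257, 0, 0, 0], [0, 0, 0, -0.257, 0, 0, 0], [0, 0, 0, -0.257, 0, 0, 0], [0, 0, 0, -0.257, 0, 0, 0], [0, 0, 0, -0.257, 0, 0, 0]])

```text
t: 2.1
tcp_pos: [0.53, -0.3928, 0.0234]
tool_rot: [0.957, -0.291, 0.0, 0.0]
force: [-0.5, 0.6, 0.0]
grip_width: 0.033
grip_force: 0.0
```

```bash
python3 -c "
from cell import telemetry as t
s=t.state();print(s['joint_pos'].round(2),s['tcp_pos'],s['grip_width'],s['grip_force'],s['force'])"
```

```text
[ 0.76  0.76 -0.22  1.65  0.23  0.75 -1.74] [ 0.52998356 -0.39275938  0.02335449] 0.03299398845200893 0.0 [-0.45108849  0.559187    0.04568723]
```

Request:
carry_out(steps=[[0, 0, 0, 0, 0, 0, 0], [0, 0, 0, 0, 0, 0, 0], [0, 0, 0, 0, 0, 0, 0], [0, 0, 0, 0, 0, 0, 0], [0, 0, 0, 0.1, 0, 0, 0], [0, 0, 0, 0.2, 0, 0, 0], [0, 0, 0, 0.3, 0, 0, 0], [0, 0, 0, 0.4, 0, 0, 0], [0, 0, 0, 0.45, 0, 0, 0], [0, 0, 0, 0.45, 0, 0, 0]])

```text
t: 3.1
tcp_pos: [0.5318, -0.3941, 0.2072]
tool_rot: [0.957, -0.291, 0.004, 0.001]
force: [0.5, -0.5, 0.2]
grip_width: 0.0164
grip_force: 12.0
```

Request:
carry_out(steps=[[0, -0.05, 0.12, 0, 0, 0, 0.04], [0, -0.07, 0.24, 0, 0, 0, 0.087], [0, -0.09, 0.36, 0, 0, 0, 0.134], [0, -0.11, 0.48, 0, 0, 0, 0.181], [0, -0.13, 0.6, 0, 0, 0, 0.228], [0, -0.15, 0.72, 0, 0, 0, 0.275], [0, -0.16, 0.84, 0, 0, 0, 0.322], [0, -0.165, 0.95, 0, 0, 0, 0.36], [0, -0.165, 1.0, 0, 0, 0, 0.4], [0, -0.165, 1.0, 0, 0, 0, 0.4]])

```text
t: 4.1
tcp_pos: [0.4626, 0.0112, 0.202]
tool_rot: [0.944, 0.331, -0.0, -0.001]
force: [-0.0, 0.3, -0.6]
grip_width: 0.0165
grip_force: 12.0
```

```bash
python3 -c "
from cell import telemetry as t
s=t.state();print(s['joint_pos'].round(2),s['tcp_pos'],s['grip_width'],s['grip_force'],s['force'])"
```

```text
[ 0.55  0.26 -0.71  2.04  0.21  0.92 -1.17] [0.46256473 0.0112097  0.20195285] 0.016470920316559223 11.950889378786087 [-0.00647736  0.3232958  -0.57023678]
```

Request:
carry_out(steps=[[0, 0.001, 0.08, 0, 0, 0, 0.047], [0, 0.002, 0.16, 0, 0, 0, 0.094], [0, 0.004, 0.24, 0, 0, 0, 0.141], [0, 0.006, 0.32, 0, 0, 0, 0.188], [0, 0.008, 0.38, 0, 0, 0, 0.235], [0, 0.0085, 0.392, 0, 0, 0, 0.276], [0, 0.0085, 0.392, 0, 0, 0, 0.276], [0, 0.0085, 0.392, 0, 0, 0, 0.276], [0, 0.0085, 0.392, 0, 0, 0, 0.276], [0, 0.0085, 0.392, 0, 0, 0, 0.276]])

```text
t: 5.1
tcp_pos: [0.4672, 0.163, 0.2025]
tool_rot: [0.722, 0.692, -0.0, 0.0]
force: [0.0, 0.6, -0.5]
grip_width: 0.0163
grip_force: 12.0
```

Run:
```python
from h import *
from cell import telemetry as t
s=t.state();print(s['joint_pos'].round(2),s['tcp_pos'],s['tool_rot'],s['grip_width'])
a=snap('top')['frame'][190:310,225:355]; c=snap('side'); print(s['force'])
b=c['frame'][120:290,240:410]
cv2.imwrite('pics/chk1.png',np.hstack([cv2.resize(a,(390,360),interpolation=2),cv2.resize(b,(360,360),interpolation=2)]))
```

```text
[ 0.37  0.38 -0.92  1.96  0.36  0.97 -0.76] [0.46719414 0.16301689 0.20254217] [ 7.21763460e-01  6.92139730e-01 -2.67131951e-04  1.72711085e-04] 0.01630405112806695
[ 0.01131613  0.60127954 -0.50606361]
```

View pics/chk1.png

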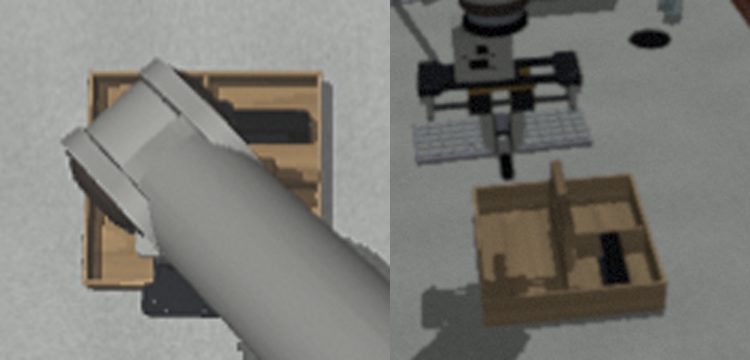

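The side view (right half) shows marker B held end-on at (505,155), aligned with the caddy's long axis over the long tray. Next I tilt 15° to keep the gripper body clear of the handle, lower, and release.

Request:
carry_out(steps=[[0, -0.01, 0.01, -0.05, 0, -0.03, 0.004], [0, -0.01, 0.01, -0.1, 0, -0.06, 0.004], [0, -0.01, 0.01, -0.15, 0, -0.083, 0.004], [0, -0.01, 0.01, -0.22, 0, -0.083, 0.004], [0, -0.01, 0.01, -0.28, 0, -0.083, 0.004], [0, -0.01, 0.01, -0.33, 0, -0.083, 0.004], [0, -0.01, 0.01, -0.36, 0, -0.083, 0.004], [0, -0.01, 0.01, -0.378, 0, -0.083, 0.004], [0, -0.01, 0.01, -0.378, 0, -0.083, 0.004], [0, -0.01, 0.01, -0.378, 0, -0.083, 0.004]])

```text
t: 6.2
tcp_pos: [0.4632, 0.1683, 0.0517]
tool_rot: [0.71, 0.692, 0.094, 0.09]
force: [0.3, -0.5, 0.3]
grip_width: 0.0168
grip_force: 12.0
```

Run:
```python
from h import *
from cell import telemetry as t
s=t.state();print(s['joint_pos'].round(2),s['tcp_pos'],s['tool_rot'],s['grip_width'])
c=snap('side')
cv2.imwrite('pics/chk2.png',cv2.resize(c['frame'][170:290,250:410],(640,480),interpolation=2))
```

```text
[-0.01  0.48 -0.55  2.26  1.04  0.42 -1.46] [0.46316801 0.16831576 0.05174852] [0.71010883 0.69196916 0.09377813 0.09016531] 0.016837623011462785
```

View pics/chk2.png

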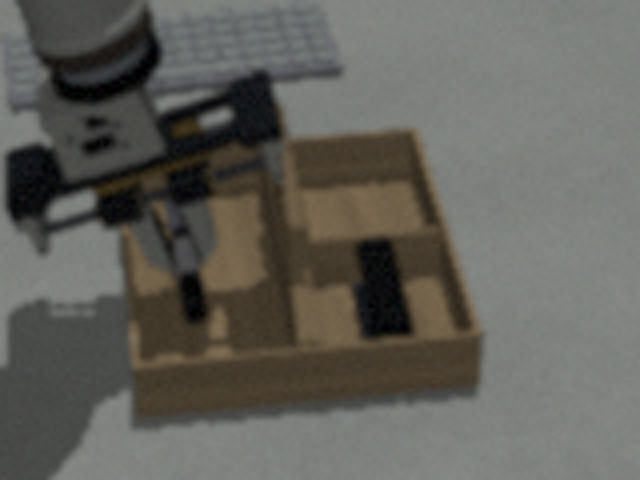

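The gripper is tilted away from the handle and marker B hangs low in the tray at (193,290), clear of the walls. I'll release and rise.

Request:
carry_out(steps=[[34, 0, 0, 0, 0, 0, 0], [34, 0, 0, 0, 0, 0, 0], [34, 0, 0, 0, 0, 0, 0], [34, 0, 0, 0, 0, 0, 0], [34, 0, 0, 0.05, 0, 0, 0], [34, 0, 0, 0.12, 0, 0, 0], [50, 0, 0, 0.22, 0, 0, 0], [60, 0, 0, 0.33, 0, 0.04, 0], [60, 0, 0, 0.4, 0, 0.083, 0], [60, 0, 0, 0.4, 0, 0.083, 0]])

```text
t: 7.25
tcp_pos: [0.4685, 0.1688, 0.2167]
tool_rot: [0.718, 0.696, 0.004, -0.0]
force: [0.8, -0.3, -0.2]
grip_width: 0.0586
grip_force: 0.0
```

Run:
```python
from h import *
from cell import telemetry as t
s=t.state();print(s['joint_pos'].round(2),s['tcp_pos'],R.from_quat(s['tool_rot']).as_matrix().round(3).tolist(),s['grip_width'])
```

```text
[ 0.38  0.36 -0.92  1.95  0.34  0.99 -0.73] [0.46846968 0.16878289 0.21671113] [[0.03, 1.0, 0.005], [1.0, -0.03, 0.006], [0.006, 0.005, -1.0]] 0.05861263194921636
```

Request:
carry_out(steps=[[60, 0, -0.12, 0, 0, 0, -0.047], [60, 0, -0.24, 0, 0, 0, -0.094], [60, 0, -0.36, 0, 0, 0, -0.141], [60, 0.003, -0.48, 0, 0, 0, -0.188], [60, 0.006, -0.6, -0.05, 0, 0, -0.235], [60, 0.0075, -0.7, -0.15, 0, 0, -0.282], [60, 0.0075, -0.79, -0.25, 0, 0, -0.325], [60, 0.0075, -0.79, -0.3, 0, 0, -0.338], [60, 0.0075, -0.79, -0.3, 0, 0, -0.338], [60, 0.0075, -0.79, -0.3, 0, 0, -0.338]])

```text
t: 8.25
tcp_pos: [0.4655, -0.1465, 0.0913]
tool_rot: [0.971, 0.24, 0.0, -0.001]
force: [-0.2, 0.6, -0.1]
grip_width: 0.0602
grip_force: 0.0
```

Run:
```python
from h import *
from cell import telemetry as t
c=snap('side'); d=snap('top')
s=t.state();m=R.from_quat(s['tool_rot']).as_matrix();print(s['joint_pos'].round(2),s['tcp_pos'],np.degrees(np.arctan2(m[1,0],m[0,0])),m[:,2].round(3))
tip=s['tcp_pos']+m[:,2]*.019; print(proj(c,[tip,[.466,-.148,.009]]),'crop off (250,170)')
im=np.hstack([cv2.resize(c['frame'][185:345,260:390],(390,480),interpolation=2),cv2.resize(d['frame'][200:300,240:320],(384,480),interpolation=2)])
cv2.imwrite('pics/chk3.png',im)
```

```text
[ 0.69  0.46 -0.52  2.06  0.35  0.7  -1.15] [ 0.46724531 -0.14641784  0.09288473] 27.87071601637663 [ 0.004  0.001 -1.   ]
[[310.74663377 303.37222164]
 [311.34660792 323.54193079]] crop off (250,170)
```

View pics/chk3.png

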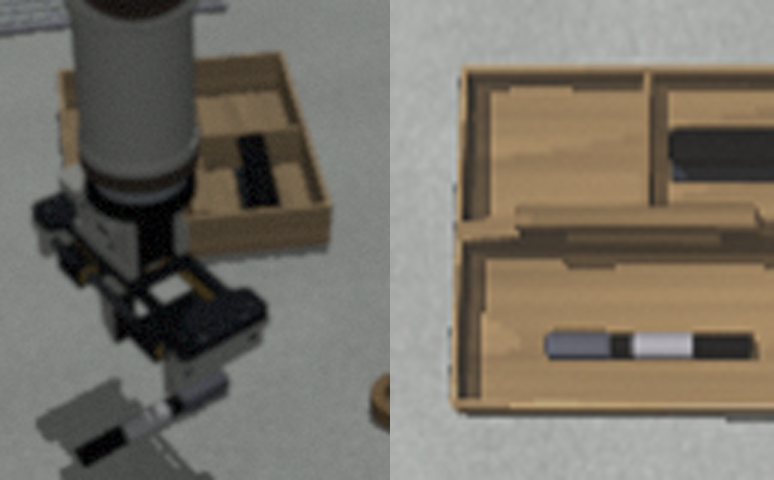

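Marker B lies flat in the long tray, (545,345) to (750,345) in the right half. The fingers straddle marker A at (150,415) in the left half. I'll descend, grip and lift.

Request:
carry_out(steps=[[60, 0, 0, -0.08, 0, 0, 0], [35, 0, 0, -0.13, 0, 0, 0], [35, 0, 0, -0.16, 0, 0, 0], [35, 0, 0, -0.172, 0, 0, 0], [35, 0, 0, -0.172, 0, 0, 0], [0, 0, 0, -0.172, 0, 0, 0], [0, 0, 0, -0.172, 0, 0, 0], [0, 0, 0, -0.172, 0, 0, 0], [0, 0, 0, -0.172, 0, 0, 0], [0, 0, 0, -0.172, 0, 0, 0]])

```text
t: 9.35
tcp_pos: [0.4666, -0.148, 0.0234]
tool_rot: [0.971, 0.239, 0.001, 0.0]
force: [-0.5, 0.9, 6.1]
grip_width: 0.0163
grip_force: 11.8
```

Request:
carry_out(steps=[[0, 0, 0, 0.1, 0, 0, 0], [0, 0, 0, 0.22, 0, 0, 0], [0, 0, 0, 0.34, 0, 0, 0], [0, 0, 0.05, 0.44, 0, 0, 0.03], [0, 0.01, 0.15, 0.45, 0, 0, 0.077], [0, 0.02, 0.27, 0.45, 0, 0, 0.124], [0, 0.03, 0.39, 0.45, 0, 0, 0.171], [0, 0.04, 0.51, 0.45, 0, 0, 0.218], [0, 0.05, 0.63, 0.45, 0, 0, 0.265], [0, 0.06, 0.74, 0.45, 0, 0, 0.3]])

```text
t: 10.35
tcp_pos: [0.4898, 0.1502, 0.203]
tool_rot: [0.755, 0.656, 0.001, -0.0]
force: [0.5, -0.5, 0.2]
grip_width: 0.0163
grip_force: 11.8
```

Request:
carry_out(steps=[[0, 0, 0.04, -0.03, 0, -0.02, 0.036], [0, 0, 0.0475, -0.07, 0, -0.05, 0.036], [0, 0, 0.0475, -0.12, 0, -0.083, 0.036], [0, 0, 0.0475, -0.18, 0, -0.083, 0.036], [0, 0, 0.0475, -0.24, 0, -0.083, 0.036], [0, 0, 0.0475, -0.3, 0, -0.083, 0.036], [0, 0, 0.0475, -0.34, 0, -0.083, 0.036], [0, 0, 0.0475, -0.362, 0, -0.083, 0.036], [0, 0, 0.0475, -0.362, 0, -0.083, 0.036], [0, 0, 0.0475, -0.362, 0, -0.083, 0.036]])

```text
t: 11.35
tcp_pos: [0.49, 0.1673, 0.058]
tool_rot: [0.712, 0.69, 0.099, 0.084]
force: [-0.3, 0.5, -0.3]
grip_width: 0.0167
grip_force: 11.8
```

Request:
carry_out(steps=[[27, 0, 0, 0, 0, 0, 0], [27, 0, 0, 0, 0, 0, 0], [27, 0, 0, 0, 0, 0, 0], [27, 0, 0, 0, 0, 0, 0], [27, 0, 0, 0.05, 0, 0, 0], [27, 0, 0, 0.12, 0, 0, 0], [50, 0, 0, 0.22, 0, 0, 0], [70, 0, 0, 0.33, 0, 0.04, 0], [80, 0, 0, 0.4, 0, 0.083, 0], [80, 0, 0, 0.4, 0, 0.083, 0]])

```text
t: 12.35
tcp_pos: [0.4958, 0.1671, 0.2229]
tool_rot: [0.721, 0.693, 0.008, -0.006]
force: [1.1, 0.8, -0.9]
grip_width: 0.0541
grip_force: 0.0
```

Run:
```python
from h import *
from cell import telemetry as t
s=t.state();m=R.from_quat(s['tool_rot']).as_matrix();print(s['joint_pos'].round(2),s['tcp_pos'],np.degrees(np.arctan2(m[1,0],m[0,0])),m[:,2].round(3))
```

```text
[ 0.39  0.4  -0.93  1.89  0.36  1.02 -0.73] [0.49583182 0.16706836 0.22294125] 87.78062019010929 [ 0.004  0.02  -1.   ]
```

Request:
carry_out(steps=[[80, 0.04, -0.08, 0, 0, 0, 0.047], [80, 0.09, -0.16, 0, 0, 0, 0.094], [80, 0.13, -0.26, 0, 0, 0, 0.141], [80, 0.18, -0.36, 0, 0, 0, 0.188], [80, 0.22, -0.46, 0, 0, 0, 0.235], [80, 0.27, -0.56, 0, 0, 0, 0.282], [80, 0.32, -0.66, 0, 0, 0, 0.329], [80, 0.37, -0.75, 0, 0, 0, 0.376], [80, 0.4125, -0.82, -0.1, 0, 0, 0.423], [80, 0.4125, -0.82, -0.2, 0, 0, 0.47]])

```text
t: 13.35
tcp_pos: [0.6573, -0.1674, 0.1365]
tool_rot: [0.065, 0.998, -0.002, -0.006]
force: [-0.5, -0.2, -0.8]
grip_width: 0.0801
grip_force: 0.0
```

Run:
```python
from h import *
from cell import telemetry as t
c=snap('side'); d=snap('top')
s=t.state();m=R.from_quat(s['tool_rot']).as_matrix();print(s['joint_pos'].round(2),s['tcp_pos'],np.degrees(np.arctan2(m[1,0],m[0,0])),m[:,2].round(3))
im=np.hstack([cv2.resize(c['frame'][180:350,270:450],(390,368),interpolation=2),cv2.resize(d['frame'][200:300,240:346],(390,368),interpolation=2)])
cv2.imwrite('pics/chk4.png',im)
```

```text
[ 0.84  0.89 -1.03  1.55  0.8   1.2   1.1 ] [ 0.65042949 -0.1619482   0.12998977] 172.66900275766815 [-0.027  0.003 -1.   ]
```

View pics/chk4.png

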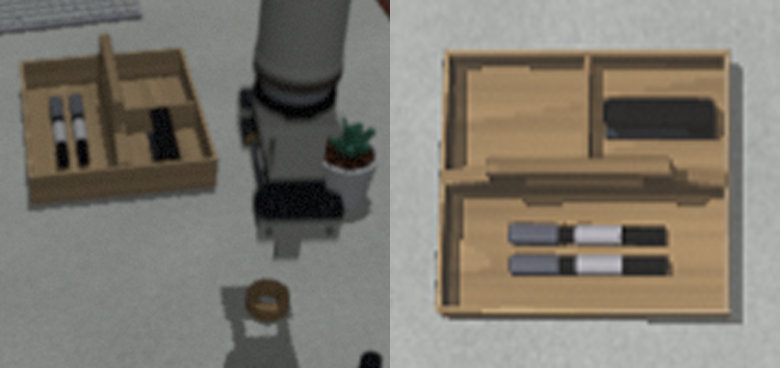

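Both markers lie side by side in the tray, at rows 235 and 265 in the right half. The gripper is above the tape, seen at (267,300) in the left half, well in front of the plant.

Request:
carry_out(steps=[[80, 0, 0, -0.05, 0, 0, 0.03], [80, 0, 0, -0.12, 0, 0, 0.03], [80, 0, 0, -0.2, 0, 0, 0.03], [80, 0, 0, -0.25, 0, 0, 0.03], [80, 0, 0, -0.275, 0, 0, 0.03], [80, 0, 0, -0.285, 0, 0, 0.03], [80, 0, 0, -0.285, 0, 0, 0.03], [40, 0, 0, -0.285, 0, 0, 0.03], [40, 0, 0, -0.285, 0, 0, 0.03], [40, 0, 0, -0.285, 0, 0, 0.03]])

```text
t: 14.45
tcp_pos: [0.6556, -0.161, 0.0249]
tool_rot: [0.017, 1.0, -0.001, -0.007]
force: [0.1, -0.8, 0.1]
grip_width: 0.0604
grip_force: 0.0
```

Request:
carry_out(steps=[[40, 0, 0, 0, 0, 0, 0], [40, 0, 0, 0, 0, 0, 0], [40, 0, 0, 0, 0, 0, 0], [40, 0, 0, 0, 0, 0, 0], [40, 0, 0, 0, 0, 0, 0], [40, 0, 0, 0.08, 0, 0, 0], [40, 0, 0, 0.18, 0, 0, 0], [40, 0, 0, 0.3, 0, 0, 0], [40, 0, 0, 0.4, 0, 0, 0], [40, 0, 0, 0.45, 0, 0, 0]])

```text
t: 15.45
tcp_pos: [0.6566, -0.1603, 0.2079]
tool_rot: [0.017, 1.0, -0.001, -0.006]
force: [-0.3, -0.5, -0.2]
grip_width: 0.0469
grip_force: 12.0
```

Request:
carry_out(steps=[[40, -0.015, 0.09, 0, 0, 0, 0], [40, -0.03, 0.19, 0, 0, 0, 0], [40, -0.045, 0.3, 0, 0, 0, 0], [40, -0.06, 0.42, 0, 0, 0, 0], [40, -0.08, 0.54, 0, 0, 0, 0], [40, -0.1, 0.66, 0, 0, 0, 0], [40, -0.12, 0.77, 0, 0, 0, 0], [40, -0.135, 0.87, 0, 0, 0, 0], [40, -0.1475, 0.94, 0, 0, 0, 0], [40, -0.1475, 0.965, 0, 0, 0, 0]])

```text
t: 16.45
tcp_pos: [0.5936, 0.2296, 0.2034]
tool_rot: [0.014, 1.0, 0.0, -0.009]
force: [-0.1, -0.5, -0.2]
grip_width: 0.047
grip_force: 12.0
```

Run:
```python
from h import *
from cell import telemetry as t
s=t.state();m=R.from_quat(s['tool_rot']).as_matrix();print(s['joint_pos'].round(2),s['tcp_pos'],np.degrees(np.arctan2(m[1,0],m[0,0])),m[:,2].round(3))
```

```text
[ 0.31  0.77 -1.11  1.6   0.71  1.25  0.61] [0.59357915 0.22957395 0.20340256] 178.4409453619008 [-0.018  0.001 -1.   ]
```

Request:
carry_out(steps=[[40, 0, 0, -0.05, 0, 0, 0], [40, 0, 0, -0.12, 0, 0, 0], [40, 0, 0, -0.2, 0, 0, 0], [40, 0, 0, -0.27, 0, 0, 0], [40, 0, 0, -0.33, 0, 0, 0], [40, 0, 0, -0.37, 0, 0, 0], [40, 0, 0, -0.4, 0, 0, 0], [40, 0, 0, -0.42, 0, 0, 0], [40, 0, 0, -0.4275, 0, 0, 0], [40, 0, 0, -0.4275, 0, 0, 0]])

```text
t: 17.45
tcp_pos: [0.5963, 0.2253, 0.0331]
tool_rot: [0.017, 1.0, -0.0, -0.008]
force: [-0.1, 0.1, -1.9]
grip_width: 0.0466
grip_force: 12.0
```

Request:
carry_out(steps=[[58, 0, 0, 0, 0, 0, 0], [58, 0, 0, 0, 0, 0, 0], [58, 0, 0, 0, 0, 0, 0], [58, 0, 0, 0.05, 0, 0, 0], [58, 0, 0, 0.13, 0, 0, 0], [58, 0, 0, 0.25, 0, 0, 0], [60, 0, 0, 0.37, 0, 0, 0], [60, 0, -0.1, 0.45, 0, 0, -0.047], [60, 0, -0.22, 0.45, 0, 0, -0.094], [60, 0, -0.34, 0.45, 0, 0, -0.141]])

```text
t: 18.45
tcp_pos: [0.5967, 0.0891, 0.2164]
tool_rot: [0.238, 0.971, 0.002, -0.006]
force: [1.2, -0.9, -1.1]
grip_width: 0.0598
grip_force: 0.0
```

Request:
carry_out(steps=[[60, -0.03, -0.12, 0, 0, 0, -0.03], [60, -0.03, -0.24, 0, 0, 0, -0.03], [60, -0.03, -0.36, 0, 0, 0, -0.03], [60, -0.03, -0.5, 0, 0, 0, -0.03], [60, -0.03, -0.6, 0, 0, 0, -0.03], [60, -0.03, -0.6, 0, 0, 0, -0.03], [60, -0.03, -0.6, 0, 0, 0, -0.03], [60, -0.03, -0.6, 0, 0, 0, -0.03], [60, -0.03, -0.6, 0, 0, 0, -0.03], [60, -0.03, -0.6, 0, 0, 0, -0.03]])

```text
t: 19.45
tcp_pos: [0.5842, -0.149, 0.2134]
tool_rot: [0.28, 0.96, 0.002, -0.008]
force: [0.3, -0.3, 0.8]
grip_width: 0.0599
grip_force: 0.0
```

Run:
```python
from meas import *
from cell import telemetry as t
c=snap('side'); d=snap('top')
s=t.state();m=R.from_quat(s['tool_rot']).as_matrix();print(s['t'],s['joint_pos'].round(2),s['tcp_pos'],np.degrees(np.arctan2(m[1,0],m[0,0])),m[:,2].round(3))
pickle.dump((c,d),open('cad1.pkl','wb'))
im=np.hstack([cv2.resize(c['frame'][180:280,270:376],(400,378),interpolation=2),cv2.resize(d['frame'][200:300,240:346],(400,378),interpolation=2)])
cv2.imwrite('pics/chk5.png',im)
```

```text
19.55 [ 0.94  0.66 -1.05  1.68  0.6   1.19  0.74] [ 0.58416586 -0.14962112  0.21314586] 147.41856912536124 [-0.014  0.008 -1.   ]
```

View pics/chk5.png

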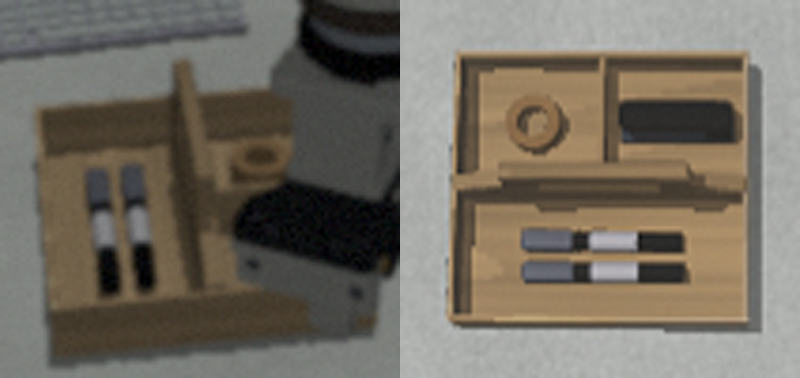

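Everything is in place in the right half: tape at (535,122) in the empty compartment, stapler at (678,120), markers in the long tray. Next is the handle, centred at about (0.536,0.166).

Request:
carry_out(steps=[[70, -0.015, 0.09, 0, 0, 0, -0.047], [70, -0.03, 0.2, 0, 0, 0, -0.094], [70, -0.045, 0.31, 0, 0, 0, -0.141], [70, -0.06, 0.42, 0, 0, 0, -0.188], [70, -0.08, 0.54, 0, 0, 0, -0.235], [70, -0.1, 0.65, 0, 0, 0, -0.282], [70, -0.12, 0.75, 0, 0, 0, -0.328], [70, -0.12, 0.7725, 0, 0, 0, -0.328], [70, -0.12, 0.7725, 0, 0, 0, -0.328], [70, -0.12, 0.7725, 0, 0, 0, -0.328]])

```text
t: 20.55
tcp_pos: [0.5362, 0.1572, 0.2127]
tool_rot: [0.717, 0.697, 0.005, -0.006]
force: [0.7, -0.2, -0.1]
grip_width: 0.0699
grip_force: 0.0
```

Run:
```python
from h import *
from cell import telemetry as t
s=t.state();m=R.from_quat(s['tool_rot']).as_matrix();print(s['joint_pos'].round(2),s['tcp_pos'],np.degrees(np.arctan2(m[1,0],m[0,0])),m[:,2].round(3))
```

```text
[ 0.36  0.48 -0.88  1.81  0.41  1.04 -0.7 ] [0.53623246 0.15723366 0.21268421] 88.31591391140836 [-0.001  0.015 -1.   ]
```

Request:
carry_out(steps=[[70, 0, 0, -0.06, 0, 0, 0], [70, 0, 0, -0.13, 0, 0, 0], [70, 0, 0, -0.2, 0, 0, 0], [70, 0, 0, -0.25, 0, 0, 0], [70, 0, 0, -0.28, 0, 0, 0], [70, 0, 0, -0.292, 0, 0, 0], [70, 0, 0, -0.292, 0, 0, 0], [40, 0, 0, -0.292, 0, 0, 0], [30, 0, 0, -0.292, 0, 0, 0], [25, 0, 0, -0.292, 0, 0, 0]])

```text
t: 21.55
tcp_pos: [0.5366, 0.1583, 0.097]
tool_rot: [0.718, 0.696, 0.006, -0.006]
force: [0.3, -0.0, -0.3]
grip_width: 0.0507
grip_force: 0.0
```

Request:
carry_out(steps=[[25, 0, 0, 0, 0, 0, 0], [25, 0, 0, 0, 0, 0, 0], [20, 0, 0, 0, 0, 0, 0], [16, 0, 0, 0, 0, 0, 0], [10, 0, 0, 0, 0, 0, 0], [10, 0, 0, 0, 0, 0, 0], [0, 0, 0, 0, 0, 0, 0], [0, 0, 0, 0, 0, 0, 0], [0, 0, 0, 0, 0, 0, 0], [0, 0, 0, 0, 0, 0, 0]], force=35)

```text
t: 22.55
tcp_pos: [0.5363, 0.1582, 0.0962]
tool_rot: [0.718, 0.696, 0.006, -0.006]
force: [3.6, -0.1, -1.1]
grip_width: 0.0136
grip_force: 35.0
```

Request:
carry_out(steps=[[0, 0, 0, 0.004, 0, 0, 0], [0, 0, 0, 0.01, 0, 0, 0], [0, 0, 0, 0.02, 0, 0, 0], [0, 0, 0, 0.032, 0, 0, 0], [0, 0, 0, 0.046, 0, 0, 0], [0, 0, 0, 0.06, 0, 0, 0], [0, 0, 0, 0.072, 0, 0, 0], [0, 0, 0, 0.08, 0, 0, 0], [0, 0, 0, 0.082, 0, 0, 0], [0, 0, 0, 0.082, 0, 0, 0]])

```text
t: 23.55
tcp_pos: [0.5361, 0.1581, 0.1291]
tool_rot: [0.718, 0.696, 0.006, -0.006]
force: [0.4, -0.2, -7.9]
grip_width: 0.0139
grip_force: 35.0
```

Run:
```python
from h import *
from cell import telemetry as t
s=t.state();print(s['tcp_pos'],s['force'],s['ft_torque'],s['grip_width'],s['grip_force'])
c=snap('side')
cv2.imwrite('pics/chk6.png',cv2.resize(c['frame'][150:300,230:430],(800,600),interpolation=2))
```

```text
[0.53607276 0.15814215 0.12906406] [ 0.36752532 -0.17605826 -7.86890113] [-0.04020206 -0.07185934 -0.03544469] 0.013860304905818186 34.99835729598999
```

View pics/chk6.png

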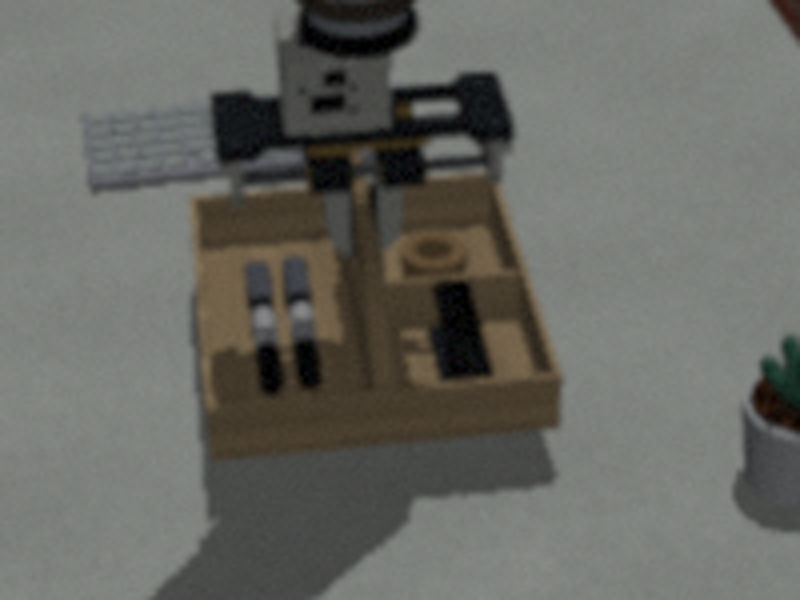

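The caddy hangs level about 33 mm up. Markers (270,325), tape (435,250) and stapler (460,330) are all in place and clear of the plant at (780,430). I'll lift the rest of the way and hold.

Request:
carry_out(steps=[[0, 0, 0, 0.008, 0, 0, 0], [0, 0, 0, 0.022, 0, 0, 0], [0, 0, 0, 0.042, 0, 0, 0], [0, 0, 0, 0.064, 0, 0, 0], [0, 0, 0, 0.088, 0, 0, 0], [0, 0, 0, 0.112, 0, 0, 0], [0, 0, 0, 0.135, 0, 0, 0], [0, 0, 0, 0.152, 0, 0, 0], [0, 0, 0, 0.162, 0, 0, 0], [0, 0, 0, 0.165, 0, 0, 0]])

```text
t: 24.6
tcp_pos: [0.5362, 0.1582, 0.1955]
tool_rot: [0.718, 0.696, 0.006, -0.006]
force: [-0.1, 0.3, -6.5]
grip_width: 0.014
grip_force: 35.0
```

Request:
carry_out(steps=[[0, 0, 0, 0, 0, 0, 0], [0, 0, 0, 0, 0, 0, 0], [0, 0, 0, 0, 0, 0, 0], [0, 0, 0, 0, 0, 0, 0], [0, 0, 0, 0, 0, 0, 0], [0, 0, 0, 0, 0, 0, 0], [0, 0, 0, 0, 0, 0, 0], [0, 0, 0, 0, 0, 0, 0], [0, 0, 0, 0, 0, 0, 0], [0, 0, 0, 0, 0, 0, 0]])

```text
t: 25.6
tcp_pos: [0.536, 0.1582, 0.195]
tool_rot: [0.718, 0.696, 0.005, -0.006]
force: [-0.2, 0.2, -6.7]
grip_width: 0.0138
grip_force: 35.0
```

Run:
```python
from h import *
from cell import telemetry as t
s=t.state();print(s['tcp_pos'],s['force'],s['ft_torque'],abs(s['qvel']).max(),s['grip_width'],s['grip_force'])
c=snap('side')
cv2.imwrite('pics/chk7.png',cv2.resize(c['frame'][130:280,230:430],(800,600),interpolation=2))
```

```text
[0.53603639 0.15818672 0.19495206] [-0.19374493  0.19120902 -6.69614315] [-0.11871747 -0.06872074  0.0416997 ] 0.0019321199141215147 0.01379771062872654 34.998337626457214
```

View pics/chk7.png

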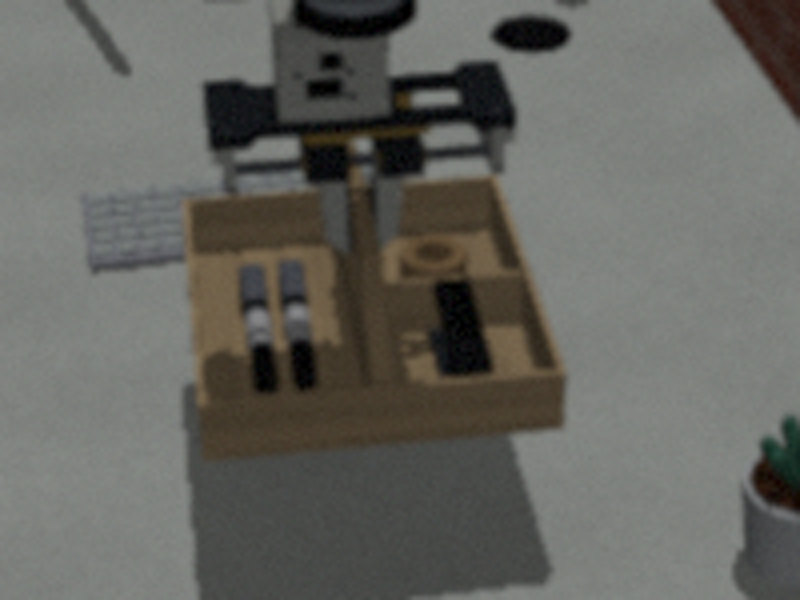

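The caddy is level and still about 99 mm above the desk. All contents are in place: markers (275,325), tape (433,255), stapler (462,325). I'll hand it in.

```bash
python3 -c "
from cell import close_job
print(close_job())"
```

```text
the job is handed in; nothing more can be done
None
```

Both markers are in the long tray and the tape is in the empty compartment beside the stapler; I handed the job in at about 26 s with the caddy held level and still by its handle, about 10 cm above the desk, but the hand-in call gave no verdict.

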